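# Hang the last holder in the slotted rack and press it down until it locks

### The arm

A 6-joint arm with a two-finger parallel gripper is mounted at the origin on the work surface. World frame = base frame: x ahead of the robot, y to its left, z up, the work surface at z = 0. Lengths are in m, angles in rad, forces in N, time in s.
With the tool pointing down it reaches from about 0.375 to 0.975 m from the base axis. Payload 3.8 kg.
Tool frame: the origin (TCP) lies between the finger pads; the fingertips stand 8 mm ahead of it and the grasp point (between the pads) lies 11 mm behind it; z points along the fingers, y is the line along which they close (so a half turn about z gives the same grasp; the last joint's range is limited). The gripper opens to 88 mm and grips with 3 to 60 N. Pads are 18 mm wide; open, the fingers measure 123 mm over their backs; the gripper's body (75 mm by 187 mm) begins 45 mm behind the grasp point.
Start: joints at [1.262, 0.264, 1.604, -0, 1.274, -0.037], TCP at [0.181, 0.65, 0.247] pointing down, gripper open.
Joint ranges: [-2.63, 2.63], [-0.94, 2.18], [0.31, 2.57], [-1.31, 4.45], [0, 2.66], [-2.55, 2.55]. Speed limits (rad/s): [2.57, 2.57, 3.14, 3.14, 3.14, 3.14].

### API

Orientations are given as a rotation vector (axis times angle).
In Python, from cell import status, imaging, bot gives the robot as it stands. The module is installed in compiled form; this text tells all that it offers.
- The arm moves only by the tool move_arm, never from a script. Its argument "moves" is one flat list of numbers, 5 for each row, row after row: the closure, from -1 (fully open) to 1 (shut), then the shift along the tool's x, y, z each as a share of 4 cm, from -1 to 1, then the turn about the tool's z as a share of 0.08 rad, from -1 to 1. In form: [claw, dx, dy, dz, roll, claw, dx, dy, dz, roll, ...]. A call has 1 to 10 rows; each row shifts and turns the commanded pose from where the row before left it, along the tool's axes as they then stand; what a row does not reach is not made up. A row lasts 1/12 s, in which the tool goes at most 41.7 mm and 7.16 degrees, less where a joint would pass 70% of its speed; a pose out of reach is approached as far as the arm can. A call with a number of a shift or a turn outside -1 to 1 is refused whole. A call with a gripper value outside its range is refused whole. The fingers move at their own pace and stop on an object; "force" is the grip in N (left out, the last holds). Time passes only in rows, so rows that do not move let the fingers close. It gives the time, the measured TCP pose, the force, the opening and the grip force at its end, in the units of the state.
- status.get_state(): the state, without advancing time (a new reading comes with each control period).
- imaging.get_image(name): name is "scene" or "top" or "wrist"; returns the picture (400x640x3 uint8, blue, green, red); there is no depth.
- imaging.get_calibration(name): a dict with "K" (3x3 intrinsics, pixels), "world_from_camera" (4x4, takes a point from camera to world coordinates). Camera axes: x right, y down, z forward; pixel columns grow to the right and rows downward; lengths in m; the calibration is good to about 2 mm. A picture is of the moment at which its call begins: read the wrist's pose just before it. get_calibration takes no time and is no camera call; for the wrist camera it gives the pose at the moment of the call.
- bot.finish_job(): hands the job in; it is judged then, once.
The state is a dict: "clock": time; "joint_positions": joint angles; "qd": joint speeds; "joint_torque": joint torques, N m; "tool_pos": TCP position; "tool_rot": TCP orientation; "force": force on the tool from outside, world axes, zero at the start; "wrist_torque": the same for the moment, N m; "opening": opening from 0.0 (shut) to 1.0 (fully open); "grip_force": force on a finger pad.
Only numpy, scipy, OpenCV 4.12 (cv2) and the standard library are available. Lean on these libraries where they do the work, as an engineer would, in place of code of your own. Each camera call takes 0.05 s, during which the arm holds its last target. There are 200 camera calls.

### The job

Take the blue last holder by its spindle, hook its two claws into the yellow-marked row of slots in the rack's uprights, and press it down gently until the claws are fully home and the orange spring lock has snapped out into the slots. Let go of it, and leave everything else on the bench alone.

Things in the scene. Friction and masses are not known exactly. Their poses are not given: they have to be found in the camera images.
- rack: Bench rack bolted to the table: two slotted aluminium uprights 140 mm apart (centres), 40 mm wide, top at 260 mm, one frame clamped on two round posts, on a steel base (250 mm wide, 10 thick, from 20 mm before to 150 behind the faces). Origin on the bench midway between the uprights, below their flat front faces. x points into the uprights, y to the left upright, z up.
- slot_left (a point): Nominal middle of the bottom edge of the yellow-banded slot in the left (+y) upright, on its front face, 155 mm above the bench; axes as the rack's. The frame is clamped by hand: its true height is up to 5 mm more or less, and is not measured. Slots 14 mm wide, 42 tall, in a wall 4 mm thick, one above the other every 50 mm (8 mm of wall between): 55, 105, 155 (banded) and 205 mm.
- slot_right (a point): The same for the right (-y) upright. Sideways and in depth both points are true; in height they are off by as much as the frame is (at most 5 mm, both alike).
- bracket: Blue last holder, 0.29 kg, aluminium, standing on its foot plate (120 x 110 x 6 mm) as it is to hang. Spindle (24 mm along x, 16 along y) up to 130 mm plus a 5 mm tip. Blue back frame 170 mm wide, 129 tall, 4 thick, its flat back face at x = 62 mm. Origin under the spindle, on the underside; x points to the claws, z up. Fully home its underside hangs 75 mm (+-5) above the bench.
- claw_left (a point): Underside of the left claw's neck at the back face: x 62, y 70, z 80 mm on the holder ; meets the slot's bottom edge when fully home. Each claw is 9 mm thick (y) and stands 11.5 mm out of the back face: neck 12.5 mm tall (z 80 to 92.5), at its end a lip 5.5 mm thick down to z 53, leaving 6 mm for the wall. 39.5 mm tall over all: goes straight into the slot, then down 27 to 29.5 mm to its seat.
- claw_right (a point): The same for the right claw (y = -70 mm).
- spindle_grip (a point): On the spindle's axis, 116 mm above the holder's underside: where to pinch it from above, the fingers closing along the holder's y (16 mm wide). Nothing is beside it; the back frame is 58 mm behind it. Axes as the holder's.
- lock (a joint): Orange spring lock bar on top of the back frame (z 110 to 123 mm). m: 0 = sprung out, up to 0.009 = pushed back. Two noses above the claws (z 110 to 120.5), 6 mm out of the back face, sloped below, flat on top. They go into the slots above; after 7 to 10 mm down they are pushed back over the wall between slots (5 to 15 N, dragging to the end) and snap out below it, 1.5 mm above the seat.
- toecap: Bystander: bright steel toecap of a safety shoe, about 83 x 86 x 38 mm; origin on its underside.
- boot: Bystander: black safety boot, 275 mm long, 170 mm tall; origin under its middle, x to the toe.
- shoe_last: Bystander: green plastic shoe last, 245 mm long, 75 mm tall; origin under its middle, x to the toe.
- weight: Bystander: brass knob weight, 52 mm across, 72 mm tall; origin under its centre.
- screwdriver: Bystander: screwdriver with a yellow handle, 190 mm long, lying; origin under its middle, x to the tip.
- plain_arm: Bystander: spare plain steel arm, a 12 mm rod 145 mm long with a 30 x 60 mm end plate; origin on its underside, x along the rod.
- glue_jar: Bystander: clear jar with a white cap, 68 mm across, 85 mm tall; origin under its centre.
Things that resemble listed ones, but are neither listed nor needed, are in the scene too. There is more than one size of the bracket; the job needs the larger.

How it is judged:
On the way, in this order (a step that is already met when the one before it is completed fails the run):
1. both claws are in the marked slots as deep as they go, still well above their seat (x of claw_left in the frame of slot_left above -0.005 m and x of claw_right in the frame of slot_right above -0.005 m and y of claw_left in the frame of slot_left between -0.004 and 0.004 m and z of claw_left in the frame of slot_left between 0.01 and 0.042 m), for 0.1 s.
2. the holder goes down and the lock is pushed back by the uprights (x of claw_left in the frame of slot_left above -0.005 m and x of claw_right in the frame of slot_right above -0.005 m and y of claw_left in the frame of slot_left between -0.004 and 0.004 m and value of joint lock above 0.0015 m and z of claw_left in the frame of slot_left below 0.024 m), for 0.02 s.
At the end, for the whole second after the job is handed in: Claws down on the marked slots' bottom edges (claw points 7.5 mm below to 6.8 above the nominal points, within 4 mm sideways), back face within 5 mm of the uprights, lock bar sprung out (under 1.5 mm); the holder upright within 0.08 rad, at rest and released (x of claw_left in the frame of slot_left above -0.005 m and x of claw_right in the frame of slot_right above -0.005 m and y of claw_left in the frame of slot_left between -0.004 and 0.004 m and z of claw_left in the frame of slot_left between -0.0075 and 0.0068 m and z of claw_right in the frame of slot_right between -0.0075 and 0.0068 m and value of joint lock below 0.0015 m and angle between bracket's own z axis and vertical below 0.08 rad and linear speed of bracket below 0.02 m/s); the robot touches nothing.
It fails at once if the holder and the rack are forced against each other with more than 65 N in all (contact force between bracket and rack above 65 N).
It fails at once if a bystander is moved by more than 20 mm (distance of any of toecap, boot, shoe_last, weight, screwdriver, plain_arm, glue_jar from where it was at the start of the episode above 0.02 m).
It also fails if it takes over 61 s, if anything falls off the work surface, if the arm or the gripper's body presses on something with over 40 N, if the wrist force passes 120 N, or if a joint passes its speed limit or range.

## Working session

There is one attempt and no reset: what is moved stays moved. The work goes in short steps, Python scripts to look and compute and a tool call to move; the robot and the scene stay as the last step left them, time stands still between calls to the robot, and variables do not carry over. Pictures are saved under pics/ and viewed, at most 10 in all, crops included, and the job is handed in when it is done.

Besides the shell and the picture viewer there is one more tool, called after "Call:" as name(argument=value, ...), one argument or row to a line, values as JSON. move_arm: Moves the arm, as the interface text tells. Shift numbers are shares of 4 cm and turn numbers shares of 0.08 rad, none past 1 either way. Its arguments: {"type":"object","properties":{"moves":{"type":"array"},"force":{"type":"number"}},"required":["moves"]}

```bash
mkdir -p pics && python3 - <<'E'
from cell import status, imaging
import cv2
print({k:v for k,v in status.get_state().items()})
for n in("scene","top"):
    cv2.imwrite(f"pics/{n}0.png",imaging.get_image(n)); c=imaging.get_calibration(n); print(n,c)
E
```

```text
{'clock': 0.0, 'joint_positions': array([ 1.26210466e+00,  2.64762249e-01,  1.60536112e+00, -8.56230471e-06,
        1.27369181e+00, -3.68729589e-02]), 'qd': array([ 4.18640234e-04, -2.22271767e-05, -1.53082515e-03,  1.10982176e-03,
       -9.03168784e-04,  3.48693748e-04]), 'joint_torque': array([-2.80949040e-03, -5.02125299e+01, -3.56865048e+01,  7.23708188e-02,
        2.95038591e-02, -1.79011299e-04]), 'tool_pos': array([0.18100439, 0.64956509, 0.2453888 ]), 'tool_rot': array([-0.42560374, -3.11225063,  0.00344096]), 'force': array([ 0.19458611,  0.04518203, -0.92884834]), 'wrist_torque': array([-0.01172344, -0.04165509, -0.00487438]), 'grip_force': 0.0, 'opening': 1.000792340618264}
scene {'K': array([[394.5424852 ,   0.        , 316.24912933],
       [  0.        , 394.5424852 , 199.23893176],
       [  0.        ,   0.        ,   1.        ]]), 'world_from_camera': array([[ 0.43707576,  0.71777239, -0.5420033 ,  1.08004509],
       [ 0.89939346, -0.35381208,  0.25672636, -0.25450819],
       [-0.00749622, -0.59968309, -0.80020248,  0.99383288],
       [ 0.        ,  0.        ,  0.        ,  1.        ]])}
top {'K': array([[448.84931486,   0.        , 321.96694701],
       [  0.        , 448.84931486, 199.52319273],
       [  0.        ,   0.        ,   1.        ]]), 'world_from_camera': array([[-0.02694202, -0.99239549,  0.12010547,  0.31497127],
       [-0.99942189,  0.02424871, -0.0238302 ,  0.04253746],
       [ 0.02073658, -0.12067807, -0.99247509,  1.62699266],
       [ 0.        ,  0.        ,  0.        ,  1.        ]])}
```

View pics/scene0.png

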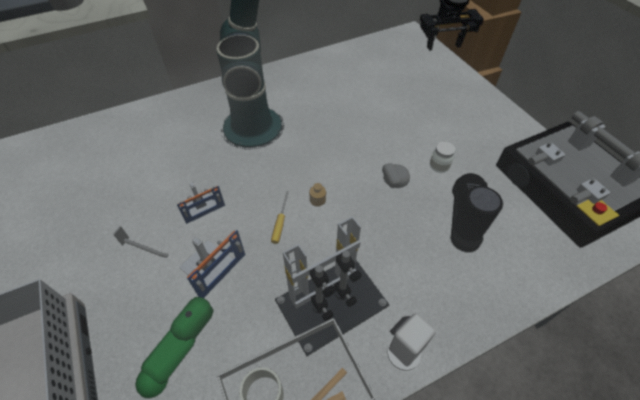

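View pics/top0.png

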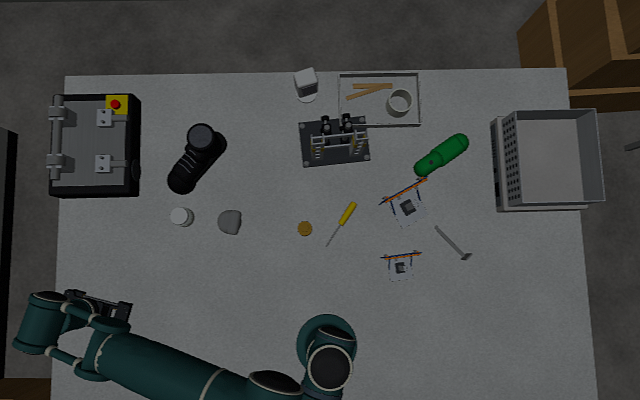

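The scene view shows two brackets, the larger at scene (215,262) / top (407,203) and the smaller at scene (200,203) / top (402,265). The plain arm is at top (455,243) and the rack at top (335,142). I'm choosing the larger bracket, beside the green last, and will check it in a close crop.

```bash
python3 - <<'E'
import cv2,numpy as np
t=cv2.imread("pics/top0.png")
a=cv2.resize(t[165:285,360:480],None,fx=5,fy=5,interpolation=cv2.INTER_CUBIC)
cv2.imwrite("pics/c1.png",a)
a=cv2.resize(t[105:175,290:380],None,fx=8,fy=8,interpolation=cv2.INTER_CUBIC)
cv2.imwrite("pics/c2.png",a)
E
```

```text
(no output)
```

View pics/c1.png

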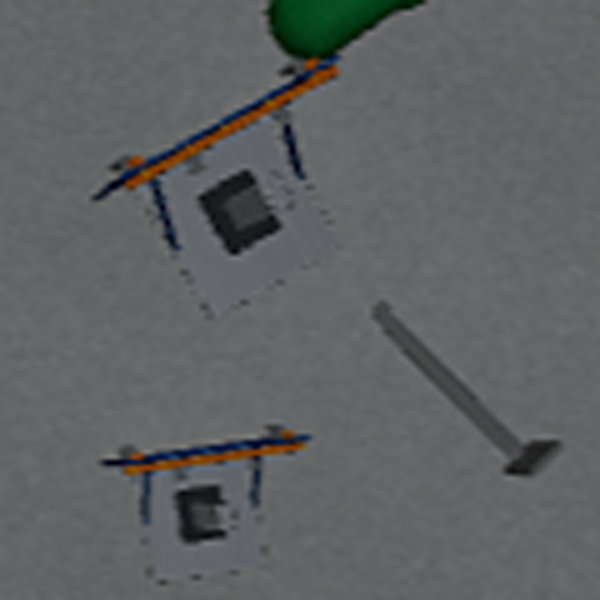

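View pics/c2.png

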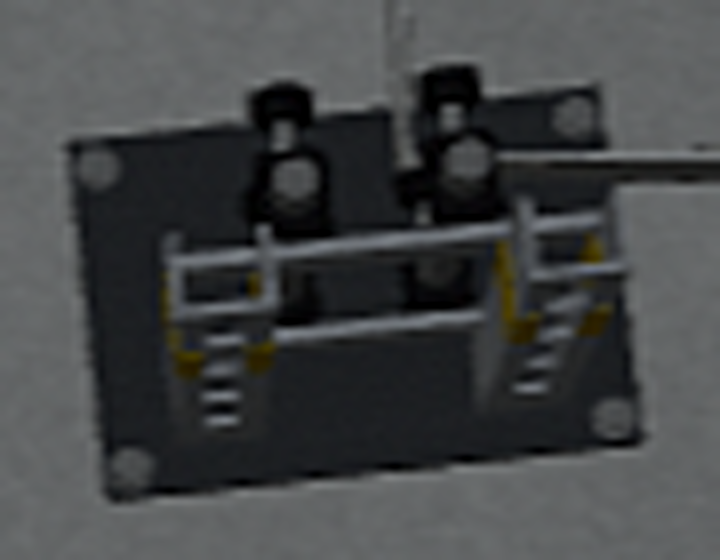

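Crop c1 confirms the bracket with the wider frame: its ends are at crop (97,197) and (337,62), and its spindle tip is near (247,208). Crop c2 shows the rack base corners at (70,140), (598,85), (645,440) and (108,498), with yellow bands on the front faces towards the robot.

```bash
cat > h.py <<'E'
import numpy as np
from scipy.optimize import least_squares
def proj(c,P):
    T=np.linalg.inv(c["world_from_camera"]); q=np.asarray(P)@T[:3,:3].T+T[:3,3]; q=q@c["K"].T
    return q[:,:2]/q[:,2:]
def w(p,L):
    x,y,a=p; L=np.asarray(L,float); c,s=np.cos(a),np.sin(a)
    return np.c_[x+c*L[:,0]-s*L[:,1], y+s*L[:,0]+c*L[:,1], L[:,2]]
def fit(c,L,uv,p0):
    r=least_squares(lambda p:(proj(c,w(p,L))-uv).ravel(),p0)
    return r.x,r.fun.reshape(-1,2).round(1)
E
python3 - <<'E'
from h import *
from cell import imaging
c=imaging.get_calibration("top")
off=lambda a,s,o:(np.array(a,float)+.5)/s-.5+o
# rack base
L=[[.15,.125,.01],[.15,-.125,.01],[-.02,-.125,.01],[-.02,.125,.01],[0,.09,.26],[0,.05,.26],[0,-.05,.26],[0,-.09,.26]]
uv=off([[70,140],[598,85],[645,440],[108,498],[173,316],[274,306],[530,276],[624,268]],8,[290,105])
print(fit(c,L[:4],uv[:4],[.7,0,0])); print(fit(c,L,uv,[.7,0,0]))
L=[[.060,.085,.129],[.060,-.085,.129],[0,0,.135]]
uv=off([[97,197],[337,62],[247,208]],5,[360,165])
print(fit(c,L,uv,[.5,-.2,-.4]))
E
```

```text
(array([ 0.66320843, -0.05233401,  0.08630116]), array([[-0.4, -0. ],
       [ 0.4, -0.1],
       [ 0.3,  0.1],
       [-0.2,  0.1]]))
(array([ 0.66307218, -0.05114808,  0.08464499]), array([[-0.7, -0.1],
       [ 0.2, -0.1],
       [-0.1,  0.2],
       [-0.6,  0.1],
       [ 0. , -0.1],
       [ 0.2, -0.2],
       [-0.1,  0.2],
       [ 0.9, -0.1]]))
(array([ 0.46632627, -0.29176589,  0.45917993]), array([[ 1.1, -1.8],
       [-3.2,  2.1],
       [ 2.1, -0.2]]))
```

```bash
cat >> h.py <<'E'
from scipy.spatial.transform import Rotation as Ro
def axes(s):
    R=Ro.from_rotvec(s["tool_rot"]).as_matrix(); return R
def plan(target,yaw_y=None):
    """shift along tool axes (shares) to world target, and roll (shares) to bring tool y to world angle yaw_y (mod pi)"""
    from cell import status
    s=status.get_state(); R=axes(s); d=R.T@(np.array(target)-s["tool_pos"])/.04
    print("t",s["clock"],"pos",s["tool_pos"].round(4),"yang",np.arctan2(R[1,1],R[0,1]).round(4),"tilt",R[:,2].round(4),"j6",s["joint_positions"][[0,5]].round(3),"F",s["force"].round(1))
    print("shares",d.round(3), end=" ")
    if yaw_y is not None:
        e=(yaw_y-np.arctan2(R[1,1],R[0,1])+np.pi/2)%np.pi-np.pi/2
        print("roll",(-e/.08).round(2),"(z down: -world)",e.round(3))   # tool z down
    print()
E
python3 - <<'E'
from h import *
plan([.42,.45,.33],.46+np.pi/2); plan([.40,-.25,.33])
E
```

```text
t 0.1 pos [0.1811 0.6496 0.2456] yang 1.299 tilt [-6.0e-04 -1.9e-03 -1.0e+00] j6 [ 1.262 -0.037] F [0.  0.7 0.2]
shares [-7.094 -3.208 -2.105] roll -9.15 (z down: -world) 0.732

t 0.1 pos [0.1811 0.6496 0.2456] yang 1.299 tilt [-6.0e-04 -1.9e-03 -1.0e+00] j6 [ 1.262 -0.037] F [0.  0.7 0.2]
shares [-11.31  -20.2    -2.071]
```

```bash
cat >> h.py <<'E'
def rows(wps,claw,rolltot=0,n=None,pos=None,R=None):
    """rows towards world waypoints; roll spread over all rows"""
    from cell import status
    s=status.get_state(); R=axes(s) if R is None else R; p=np.array(s["tool_pos"] if pos is None else pos)
    pts=[]
    q=p.copy()
    for wp in wps:
        wp=np.array(wp); k=n or int(np.ceil(np.linalg.norm(wp-q)/.0385)); k=max(k,1)
        pts+=[q+(wp-q)*i/k for i in range(1,k+1)]; q=wp
    m=max(len(pts),int(np.ceil(abs(rolltot)))); pts+=[q]*(m-len(pts)); r=rolltot/m
    out=[]
    for i,t in enumerate(pts):
        d=(R.T@(t-p)/.04).round(2); rr=round(r,2); out.append([claw,*d,rr])
        p=p+R@d*.04; R=R@Ro.from_rotvec([0,0,rr*.08]).as_matrix()
    for i in range(0,len(out),10): print([float(v) for x in out[i:i+10] for v in x])
    return p,R
E
python3 - <<'E'
from h import *
from cell import imaging,status
c=imaging.get_calibration("wrist")["world_from_camera"]; R=axes(status.get_state())
print(R.T@(c[:3,3]-status.get_state()["tool_pos"]), R.T@c[:3,:3], imaging.get_calibration("wrist")["K"])
rows([[.45,.40,.33],[.41,-.24,.36]],-1,30.1)
E
```

```text
[ 0.06642566  0.00055008 -0.13774973] [[ 1.25293369e-04 -9.66072682e-01 -2.58270317e-01]
 [ 9.99999985e-01  9.07486234e-05  1.45675283e-04]
 [-1.17295235e-04 -2.58270331e-01  9.66072680e-01]] [[331.48947574   0.         314.98724268]
 [  0.         331.48947574 202.48968865]
 [  0.           0.           1.        ]]
[-1.0, -0.82, -0.42, -0.21, 0.97, -1.0, -0.84, -0.36, -0.21, 0.97, -1.0, -0.87, -0.29, -0.21, 0.97, -1.0, -0.89, -0.22, -0.21, 0.97, -1.0, -0.91, -0.15, -0.21, 0.97, -1.0, -0.91, -0.08, -0.21, 0.97, -1.0, -0.92, -0.01, -0.21, 0.97, -1.0, -0.91, 0.06, -0.21, 0.97, -1.0, -0.91, 0.13, -0.21, 0.97, -1.0, -0.9, 0.2, -0.21, 0.97]
[-1.0, -0.78, -0.52, -0.05, 0.97, -1.0, -0.83, -0.46, -0.04, 0.97, -1.0, -0.85, -0.39, -0.04, 0.97, -1.0, -0.89, -0.33, -0.04, 0.97, -1.0, -0.91, -0.25, -0.04, 0.97, -1.0, -0.92, -0.19, -0.05, 0.97, -1.0, -0.94, -0.11, -0.04, 0.97, -1.0, -0.94, -0.04, -0.04, 0.97, -1.0, -0.94, 0.03, -0.04, 0.97, -1.0, -0.94, 0.11, -0.05, 0.97]
[-1.0, -0.93, 0.18, -0.04, 0.97, -1.0, -0.91, 0.25, -0.04, 0.97, -1.0, -0.88, 0.32, -0.04, 0.97, -1.0, -0.86, 0.38, -0.05, 0.97, -1.0, -0.83, 0.46, -0.04, 0.97, -1.0, -0.79, 0.51, -0.04, 0.97, -1.0, -0.75, 0.58, -0.04, 0.97, -1.0, 0.0, -0.0, -0.0, 0.97, -1.0, 0.0, -0.0, -0.0, 0.97, -1.0, 0.0, -0.0, -0.0, 0.97]
[-1.0, 0.0, -0.0, -0.0, 0.97]
```

Call:
move_arm(
  moves=[-1.0, -0.82, -0.42, -0.21, 0.97, -1.0, -0.84, -0.36, -0.21, 0.97, -1.0, -0.87, -0.29, -0.21, 0.97, -1.0, -0.89, -0.22, -0.21, 0.97, -1.0, -0.91, -0.15, -0.21, 0.97, -1.0, -0.91, -0.08, -0.21, 0.97, -1.0, -0.92, -0.01, -0.21, 0.97, -1.0, -0.91, 0.06, -0.21, 0.97, -1.0, -0.91, 0.13, -0.21, 0.97, -1.0, -0.9, 0.2, -0.21, 0.97],
)

```text
clock: 0.93
tool_pos: [0.4509, 0.3987, 0.3306]
tool_rot: [-1.577, -2.717, 0.001]
force: [0.5, 0.9, 0.2]
opening: 0.994
grip_force: 0.0
```

Call:
move_arm(
  moves=[-1.0, -0.78, -0.52, -0.05, 0.97, -1.0, -0.83, -0.46, -0.04, 0.97, -1.0, -0.85, -0.39, -0.04, 0.97, -1.0, -0.89, -0.33, -0.04, 0.97, -1.0, -0.91, -0.25, -0.04, 0.97, -1.0, -0.92, -0.19, -0.05, 0.97, -1.0, -0.94, -0.11, -0.04, 0.97, -1.0, -0.94, -0.04, -0.04, 0.97, -1.0, -0.94, 0.03, -0.04, 0.97, -1.0, -0.94, 0.11, -0.05, 0.97],
)

```text
clock: 1.77
tool_pos: [0.4257, 0.0223, 0.3476]
tool_rot: [-2.487, -1.919, 0.0]
force: [0.5, -0.7, 0.1]
opening: 1.0
grip_force: 0.0
```

Call:
move_arm(
  moves=[-1.0, -0.93, 0.18, -0.04, 0.97, -1.0, -0.91, 0.25, -0.04, 0.97, -1.0, -0.88, 0.32, -0.04, 0.97, -1.0, -0.86, 0.38, -0.05, 0.97, -1.0, -0.83, 0.46, -0.04, 0.97, -1.0, -0.79, 0.51, -0.04, 0.97, -1.0, -0.75, 0.58, -0.04, 0.97, -1.0, 0.0, 0.0, 0.0, 0.97, -1.0, 0.0, 0.0, 0.0, 0.97, -1.0, 0.0, 0.0, 0.0, 0.97],
)

```text
clock: 2.6
tool_pos: [0.4095, -0.2407, 0.3588]
tool_rot: [-3.028, -0.831, 0.001]
force: [-0.7, 0.1, 0.8]
opening: 1.001
grip_force: 0.0
```

```bash
python3 - <<'E'
from h import *
from cell import status,imaging
import cv2,pickle
plan([.47,-.28,.3],2.03)
c=imaging.get_calibration("wrist"); im=imaging.get_image("wrist"); cv2.imwrite("pics/w1.png",im); pickle.dump(c,open("w1.pkl","wb"))
E
```

```text
t 2.6 pos [ 0.4095 -0.2407  0.3588] yang -1.0353 tilt [-1.2e-03  9.0e-04 -1.0e+00] j6 [-0.584  0.451] F [-0.7  0.1  0.8]
shares [0.801 1.619 1.467] roll 0.95 (z down: -world) -0.076
```

View pics/w1.png

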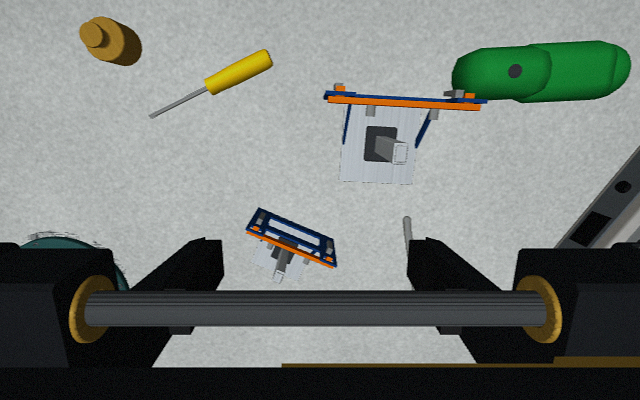

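The wrist view shows the large bracket with its frame from (325,93) to (487,104) and its spindle tip near (399,153). The smaller one is at (290,245), and the green last is just beyond the frame's right end.

```bash
python3 - <<'E'
import cv2
t=cv2.imread("pics/w1.png")
cv2.imwrite("pics/c3.png",cv2.resize(t[75:195,315:495],None,fx=4.4,fy=4.4,interpolation=cv2.INTER_CUBIC))
E
```

```text
(no output)
```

View pics/c3.png

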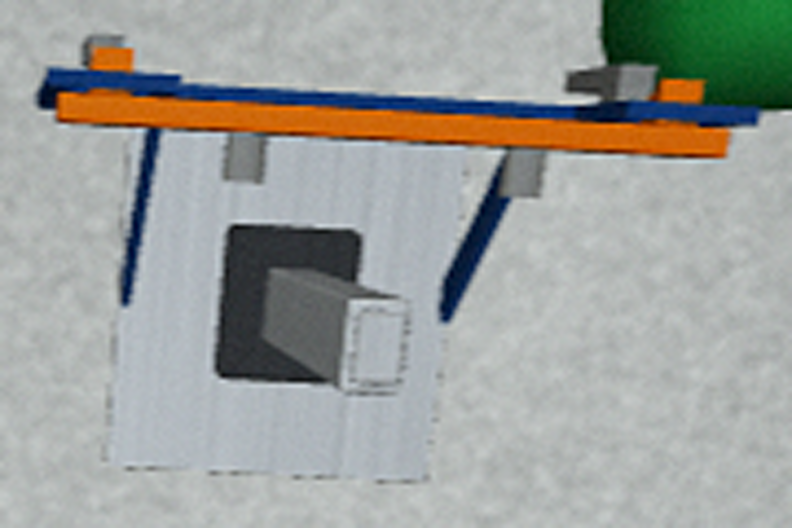

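```bash
python3 - <<'E'
from h import *
import pickle
c=pickle.load(open("w1.pkl","rb"))
off=lambda a,s,o:(np.array(a,float)+.5)/s-.5+o
L=[[.062,.085,.129],[.062,-.085,.129],[.012,.008,.13],[.012,-.008,.13],[-.012,-.008,.13],[-.012,.008,.13],[.068,.07,.1205],[.068,-.07,.1205]]
uv=off([[48,69],[757,107],[347,298],[410,298],[405,393],[338,388],[113,46],[683,79]],4.4,[315,75])
p,e=fit(c,L,uv,[.47,-.29,.46]); print(p,e.tolist())
p2,e=fit(c,L[2:6],uv[2:6],[.47,-.29,.46]); print(p2,e.tolist())
# height shift check
r=least_squares(lambda q:(proj(c,w(q[:3],np.array(L)+[0,0,q[3]]))-uv).ravel(),[*p,0]);print(r.x,r.fun.round(1))
plan([p[0],p[1],.2],p[2]+np.pi/2)
E
```

```text
[ 0.47751078 -0.30774657  0.48434196] [[0.5, -0.5], [-0.2, -0.4], [0.3, -0.5], [0.6, 0.2], [-0.9, 0.5], [-0.1, 0.9], [-0.2, 0.2], [-0.1, -0.3]]
[ 0.47777543 -0.30759934  0.51933706] [[-0.1, -0.6], [0.3, -0.3], [-0.5, 0.0], [0.3, 0.9]]
[ 4.77555505e-01 -3.07832170e-01  4.84379865e-01 -3.74370773e-04] [ 0.6 -0.4 -0.3 -0.4  0.3 -0.5  0.6  0.2 -0.9  0.5 -0.1  0.9 -0.1  0.2
 -0.1 -0.3]
t 2.65 pos [ 0.4096 -0.2403  0.3589] yang -1.0379 tilt [-1.e-03  7.e-04 -1.e+00] j6 [-0.583  0.455] F [0.2 0.6 0. ]
shares [0.608 2.319 3.968] roll 0.61 (z down: -world) -0.049
```

```bash
python3 - <<'E'
from h import *
P=[.4775,-.3077]
rows([[*P,.30],[*P,.15],[*P,.105]],-1,.66)
E
```

```text
[-1.0, 0.2, 0.77, 0.49, 0.07, -1.0, 0.21, 0.77, 0.49, 0.07, -1.0, 0.21, 0.77, 0.49, 0.07, -1.0, 0.0, 0.0, 0.94, 0.07, -1.0, 0.0, 0.0, 0.93, 0.07, -1.0, 0.0, 0.0, 0.94, 0.07, -1.0, 0.0, 0.01, 0.94, 0.07, -1.0, 0.0, -0.0, 0.56, 0.07, -1.0, 0.0, -0.0, 0.56, 0.07]
```

Call:
move_arm(
  moves=[-1.0, 0.2, 0.77, 0.49, 0.07, -1.0, 0.21, 0.77, 0.49, 0.07, -1.0, 0.21, 0.77, 0.49, 0.07, -1.0, 0.0, 0.0, 0.94, 0.07, -1.0, 0.0, 0.0, 0.93, 0.07, -1.0, 0.0, 0.0, 0.94, 0.07, -1.0, 0.0, 0.01, 0.94, 0.07],
)

```text
clock: 3.23
tool_pos: [0.4786, -0.3065, 0.1487]
tool_rot: [-3.042, -0.784, 0.0]
force: [0.3, 0.5, 0.2]
opening: 1.0
grip_force: 0.0
```

Call:
move_arm(
  moves=[-1.0, 0.0, 0.0, 0.56, 0.07, -1.0, 0.0, 0.0, 0.56, 0.03, -1, 0, 0, 0, 0],
)

```text
clock: 3.48
tool_pos: [0.4751, -0.3041, 0.1]
tool_rot: [-3.037, -0.77, 0.011]
force: [0.0, 0.2, -0.4]
opening: 1.003
grip_force: 0.0
```

```bash
python3 - <<'E'
from h import *
plan([.4775,-.3077,.105],.4843+np.pi/2)
E
```

```text
t 3.4833 pos [ 0.4751 -0.3041  0.1   ] yang -1.0744 tilt [-0.0088  0.0061 -0.9999] j6 [-0.613  0.461] F [ 0.   0.2 -0.4]
shares [ 0.009  0.108 -0.125] roll 0.15 (z down: -world) -0.012
```

Call:
move_arm(
  moves=[-1, 0, 0.1, -0.12, 0.15, -1, 0, 0, 0, 0, -1, 0, 0, 0, 0],
)

```text
clock: 3.73
tool_pos: [0.4827, -0.3118, 0.1137]
tool_rot: [3.047, 0.75, 0.005]
force: [-0.2, -0.3, 0.4]
opening: 0.998
grip_force: 0.0
```

```bash
python3 - <<'E'
from h import *
plan([.4775,-.3077,.105],.4843+np.pi/2)
E
```

```text
t 3.7333 pos [ 0.4827 -0.3118  0.1137] yang -1.0878 tilt [ 0.0042 -0.003  -1.    ] j6 [-0.617  0.471] F [-0.2 -0.3  0.4]
shares [-0.067 -0.152  0.216] roll -0.02 (z down: -world) 0.001
```

Call:
move_arm(
  moves=[-1, 0, 0, 0, 0, -1, 0, 0, 0, 0, -1, 0, 0, 0, 0, -1, 0, 0, 0, 0],
)

```text
clock: 4.07
tool_pos: [0.4809, -0.3105, 0.1113]
tool_rot: [3.05, 0.751, 0.001]
force: [0.4, -0.1, -0.2]
opening: 0.997
grip_force: 0.0
```

```bash
python3 - <<'E'
from h import *
plan([.4775,-.3077,.105],.4843+np.pi/2)
E
```

```text
t 4.0667 pos [ 0.4809 -0.3105  0.1113] yang -1.0881 tilt [ 8.e-04 -6.e-04 -1.e+00] j6 [-0.617  0.471] F [ 0.4 -0.1 -0.2]
shares [-0.042 -0.102  0.158] roll -0.02 (z down: -world) 0.002
```

Call:
move_arm(
  moves=[-1, -0.04, -0.1, 0.16, -0.02, -1, 0, 0, 0, 0, -1, 0, 0, 0, 0, -1, 0, 0, 0, 0, -1, 0, 0, 0, 0, -1, 0, 0, 0, 0],
)

```text
clock: 4.57
tool_pos: [0.4775, -0.3077, 0.1044]
tool_rot: [3.05, 0.753, 0.0]
force: [-0.9, 0.2, 0.7]
opening: 1.0
grip_force: 0.0
```

```bash
python3 - <<'E'
from h import *
plan([.4775,-.3077,.105],.4843+np.pi/2)
E
```

```text
t 4.5667 pos [ 0.4775 -0.3077  0.1044] yang -1.0867 tilt [ 1.e-04 -1.e-04 -1.e+00] j6 [-0.616  0.47 ] F [-0.9  0.2  0.7]
shares [-0.     0.    -0.016] roll -0.0 (z down: -world) 0.0
```

Call:
move_arm(
  force=50,
  moves=[1, 0, 0, 0, 0, 1, 0, 0, 0, 0, 1, 0, 0, 0, 0, 1, 0, 0, 0, 0, 1, 0, 0, 0, 0, 1, 0, 0, 0, 0, 1, 0, 0, 0, 0, 1, 0, 0, 0, 0],
)

```text
clock: 5.23
tool_pos: [0.4774, -0.3076, 0.1043]
tool_rot: [3.05, 0.753, 0.0]
force: [-0.9, -0.6, 0.6]
opening: 0.419
grip_force: 0.0
```

```bash
python3 - <<'E'
from h import *
from cell import status
plan([.4775,-.3077,.105],.4843+np.pi/2); s=status.get_state(); print(s["opening"]*88,s["grip_force"])
E
```

```text
t 5.2333 pos [ 0.4774 -0.3076  0.1043] yang -1.0866 tilt [ 0. -0. -1.] j6 [-0.616  0.47 ] F [-0.9 -0.6  0.6]
shares [ 0.     0.003 -0.016] roll -0.0 (z down: -world) 0.0

36.902220020276964 0.0
```

Call:
move_arm(
  moves=[1, 0, 0, 0, 0, 1, 0, 0, 0, 0, 1, 0, 0, 0, 0, 1, 0, 0, 0, 0, 1, 0, 0, 0, 0, 1, 0, 0, 0, 0, 1, 0, 0, 0, 0],
)

```text
clock: 5.82
tool_pos: [0.4775, -0.3077, 0.1043]
tool_rot: [3.05, 0.753, 0.0]
force: [-0.0, -0.1, -0.5]
opening: 0.178
grip_force: 50.0
```

```bash
python3 - <<'E'
from h import *
from cell import status
plan([.4775,-.3077,.105],.4843+np.pi/2); s=status.get_state(); print(s["opening"]*88,s["grip_force"])
E
```

```text
t 5.8167 pos [ 0.4775 -0.3077  0.1043] yang -1.0866 tilt [ 2.e-04 -2.e-04 -1.e+00] j6 [-0.616  0.47 ] F [-0.  -0.1 -0.5]
shares [-0.    -0.    -0.016] roll -0.0 (z down: -world) 0.0

15.705044092273917 49.99982200562954
```

```bash
python3 - <<'E'
from h import *
p=np.array([.6631,-.0515,.0855]); T=w(p,[[-.062-.035,0,.334]])[0]; print(T)
rows([[.4775,-.3077,.335],[.52,-.22,.335],T],1,n=9)
pp,R=rows([[.4775,-.3077,.335]],1,n=9)
print(); rows([T],1,4.99,n=11,pos=[.4775,-.3077,.335],R=R)
E
```

```text
[ 0.56645433 -0.0597834   0.334     ]
[1.0, 0.0, 0.0, -0.64, 0.0, 1.0, 0.0, 0.0, -0.64, 0.0, 1.0, 0.0, 0.0, -0.64, 0.0, 1.0, 0.0, 0.0, -0.64, 0.0, 1.0, 0.0, 0.0, -0.64, 0.0, 1.0, 0.0, 0.0, -0.64, 0.0, 1.0, 0.0, 0.0, -0.64, 0.0, 1.0, 0.0, 0.0, -0.65, 0.0, 1.0, 0.0, 0.0, -0.64, 0.0, 1.0, 0.22, -0.16, 0.0, 0.0]
[1.0, 0.22, -0.16, 0.0, 0.0, 1.0, 0.21, -0.16, 0.0, 0.0, 1.0, 0.22, -0.16, 0.0, 0.0, 1.0, 0.22, -0.16, 0.0, 0.0, 1.0, 0.22, -0.16, 0.0, 0.0, 1.0, 0.22, -0.16, 0.0, 0.0, 1.0, 0.21, -0.16, 0.0, 0.0, 1.0, 0.22, -0.16, 0.0, 0.0, 1.0, 0.32, -0.34, 0.01, 0.0, 1.0, 0.32, -0.33, -0.0, 0.0]
[1.0, 0.33, -0.34, 0.0, 0.0, 1.0, 0.32, -0.33, 0.0, 0.0, 1.0, 0.32, -0.33, 0.01, 0.0, 1.0, 0.32, -0.34, -0.0, 0.0, 1.0, 0.32, -0.33, 0.0, 0.0, 1.0, 0.32, -0.34, 0.01, 0.0, 1.0, 0.32, -0.33, -0.0, 0.0]
[1.0, 0.0, 0.0, -0.64, 0.0, 1.0, 0.0, 0.0, -0.64, 0.0, 1.0, 0.0, 0.0, -0.64, 0.0, 1.0, 0.0, 0.0, -0.64, 0.0, 1.0, 0.0, 0.0, -0.64, 0.0, 1.0, 0.0, 0.0, -0.64, 0.0, 1.0, 0.0, 0.0, -0.64, 0.0, 1.0, 0.0, 0.0, -0.65, 0.0, 1.0, 0.0, 0.0, -0.64, 0.0]

[1.0, 0.44, -0.4, 0.0, 0.45, 1.0, 0.43, -0.42, 0.0, 0.45, 1.0, 0.41, -0.44, 0.01, 0.45, 1.0, 0.39, -0.45, -0.0, 0.45, 1.0, 0.38, -0.46, 0.0, 0.45, 1.0, 0.36, -0.48, 0.0, 0.45, 1.0, 0.35, -0.49, 0.01, 0.45, 1.0, 0.32, -0.5, -0.0, 0.45, 1.0, 0.31, -0.52, -0.0, 0.45, 1.0, 0.29, -0.52, 0.0, 0.45]
[1.0, 0.27, -0.53, 0.0, 0.45]
```

Call:
move_arm(
  moves=[1, 0, 0, -0.2, 0, 1, 0, 0, -0.5, 0, 1, 0, 0, -0.8, 0, 1, 0, 0, -0.8, 0, 1, 0, 0, -0.8, 0, 1, 0, 0, -0.8, 0, 1, 0, 0, -0.8, 0, 1, 0, 0, -0.7, 0, 1, 0, 0, -0.37, 0],
)

```text
clock: 6.57
tool_pos: [0.4781, -0.308, 0.3398]
tool_rot: [3.046, 0.752, 0.005]
force: [0.3, 0.5, -2.3]
opening: 0.175
grip_force: 50.0
```

Call:
move_arm(
  moves=[1.0, 0.44, -0.4, 0.0, 0.45, 1.0, 0.43, -0.42, 0.0, 0.45, 1.0, 0.41, -0.44, 0.01, 0.45, 1.0, 0.39, -0.45, 0.0, 0.45, 1.0, 0.38, -0.46, 0.0, 0.45, 1.0, 0.36, -0.48, 0.0, 0.45, 1.0, 0.35, -0.49, 0.01, 0.45, 1.0, 0.32, -0.5, 0.0, 0.45, 1.0, 0.31, -0.52, 0.0, 0.45, 1.0, 0.29, -0.52, 0.0, 0.45],
)

```text
clock: 7.4
tool_pos: [0.5577, -0.0808, 0.334]
tool_rot: [-3.135, -0.192, 0.002]
force: [0.4, 0.0, -2.9]
opening: 0.175
grip_force: 50.0
```

Call:
move_arm(
  moves=[1.0, 0.27, -0.53, 0.0, 0.45, 1, 0, 0, 0, 0, 1, 0, 0, 0, 0, 1, 0, 0, 0, 0, 1, 0, 0, 0, 0, 1, 0, 0, 0, 0, 1, 0, 0, 0, 0],
)

```text
clock: 7.98
tool_pos: [0.566, -0.0607, 0.3343]
tool_rot: [3.138, 0.137, -0.0]
force: [0.0, -0.8, -3.6]
opening: 0.181
grip_force: 50.0
```

```bash
python3 - <<'E'
from h import *
from cell import status,imaging
import cv2,pickle
plan([.5665,-.0598,.334],.0855+np.pi/2)
s=status.get_state(); c=imaging.get_calibration("wrist"); im=imaging.get_image("wrist"); cv2.imwrite("pics/w2.png",im); pickle.dump((s,c),open("w2.pkl","wb"))
E
```

```text
t 7.9833 pos [ 0.566  -0.0607  0.3343] yang -1.4838 tilt [-1.e-04 -1.e-04 -1.e+00] j6 [-0.151  1.333] F [ 0.  -0.8 -3.6]
shares [ 0.014 -0.022  0.008] roll 0.02 (z down: -world) -0.001
```

View pics/w2.png

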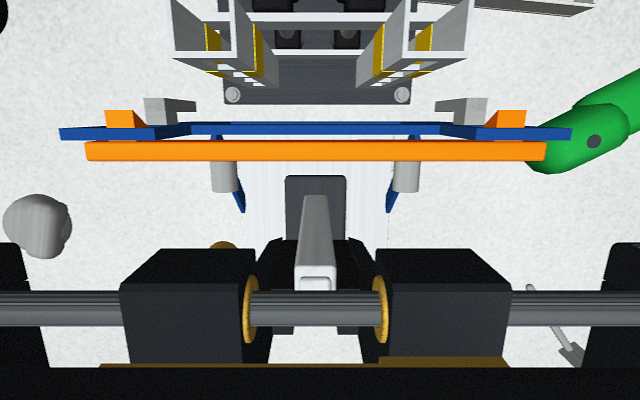

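The wrist view shows the holder's frame top spanning (60,135) to (572,135), with the rack's channel tops ahead at v≈0–60. I'll enlarge both.

```bash
python3 - <<'E'
import cv2,numpy as np
t=cv2.imread("pics/w2.png")
r=lambda a,f:cv2.resize(a,None,fx=f,fy=f,interpolation=cv2.INTER_CUBIC)
a=np.hstack([r(t[0:95,160:290],3),r(t[0:95,350:480],3)])
b=np.hstack([r(t[90:170,50:180],3),r(t[90:170,450:580],3)])
cv2.imwrite("pics/c4.png",np.vstack([a,b])); print(a.shape,b.shape)
E
```

```text
(285, 780, 3) (240, 780, 3)
```

View pics/c4.png

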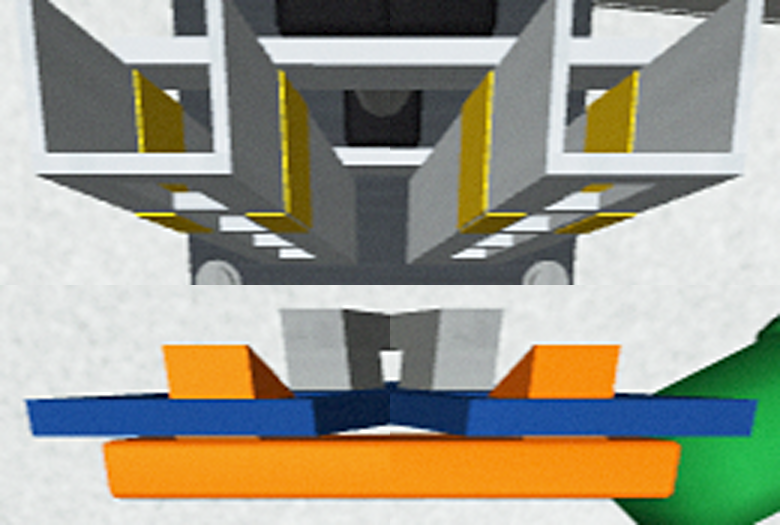

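```bash
cat > f2.py <<'E'
from h import *
import pickle
s,c=pickle.load(open("w2.pkl","rb"))
h=lambda a,l,y0,v0:np.array([[( (x+.5)/3-.5+l[0]) if x<390 else ((x-390+.5)/3-.5+l[1]),(y-y0+.5)/3-.5+v0] for x,y in a])
uvr=h([[38,175],[231,174],[548,174],[745,175]],(160,350),0,0)
uvh=h([[28,401],[755,401],[33,436],[753,436],[163,346],[247,346],[533,346],[620,346]],(50,450),285,90)
Lr=np.array([[0,.09,0],[0,.05,0],[0,-.05,0],[0,-.09,0]])
Lh=np.array([[.062,.085,.129],[.062,-.085,.129],[.058,.085,.129],[.058,-.085,.129],[.068,.077,.1205],[.068,.063,.1205],[.068,-.063,.1205],[.068,-.077,.1205]])
f=lambda L,uv,q0:least_squares(lambda q:(proj(c,w(q[:3],L+[0,0,q[3]]))-uv).ravel(),q0)
a=f(Lr,uvr,[.66,-.05,.085,.26]); print("rack",a.x.round(4),a.fun.round(1))
b=f(Lh,uvh,[.566,-.06,.085,.23]); print("holder",b.x.round(4),b.fun.round(1))
b3=least_squares(lambda q:(proj(c,(w([0,0,q[2]],(Lh-[0,0,.115])@Ro.from_euler('yx',[q[4],q[5]]).as_matrix().T)+[q[0],q[1],q[3]+.115]))-uvh).ravel(),[*b.x,0,0]); print("pitch/roll",b3.x.round(4),b3.fun.round(1))
print("tcp",s["tool_pos"].round(4),"expected O z",s["tool_pos"][2]-.1043)
d=a.x-b.x; cc,ss=np.cos(a.x[2]),np.sin(a.x[2]); e=b.x-a.x
print("holder in rack x,y,yaw,dz:",cc*e[0]+ss*e[1],-ss*e[0]+cc*e[1],e[2],"rack top rel. holder z:",a.x[3]-b.x[3])
E
python3 f2.py
```

```text
rack [ 0.6648 -0.0544  0.0872  0.2548] [-0.6 -0.1  0.9  0.2 -0.2  0.2 -0.  -0.2]
holder [ 0.5655 -0.0602  0.0872  0.2301] [ 0.9 -0.1 -0.8 -0.1  1.6  0.5 -2.6  0.4 -7.  -0.2  4.7 -0.2 -3.7 -0.2
  7.  -0.2]
pitch/roll [ 0.5649 -0.0598  0.0875  0.2347  0.0724 -0.0098] [ 0.8 -1.  -0.3 -1.   0.8 -0.5 -1.4 -0.3 -6.1  0.9  4.9  0.9 -4.8  0.7
  6.2  0.7]
tcp [ 0.566  -0.0607  0.3343] expected O z 0.2300388765195675
holder in rack x,y,yaw,dz: -0.09941161820718253 0.0028726188651602815 2.517718119494916e-05 rack top rel. holder z: 0.02469618962046441
```

Call:
move_arm(
  moves=[1, 0, 0.07, 0.2, 0.02, 1, 0, 0, 0.5, 0, 1, 0, 0, 0.7, 0, 1, 0, 0, 0.7, 0, 1, 0, 0, 0.6, 0, 1, 0, 0, 0.4, 0, 1, 0, 0, 0.18, 0, 1, 0, 0, 0, 0, 1, 0, 0, 0, 0, 1, 0, 0, 0, 0],
)

```text
clock: 8.87
tool_pos: [0.5677, -0.0629, 0.2047]
tool_rot: [3.138, 0.136, 0.004]
force: [0.4, -0.0, -2.7]
opening: 0.179
grip_force: 50.0
```

Call:
move_arm(
  moves=[1, 0, 0, 0, 0, 1, 0, 0, 0, 0, 1, 0, 0, 0, 0],
)

```text
clock: 9.12
tool_pos: [0.5672, -0.0627, 0.2043]
tool_rot: [3.138, 0.136, 0.003]
force: [0.5, 0.5, -2.6]
opening: 0.177
grip_force: 50.0
```

```bash
cat >> h.py <<'E'
RK=np.array([.6648,-.0544,.0872])
def rel():
    """holder origin in rack frame (mm, from TCP), and plan to given rack-frame target"""
    from cell import status
    s=status.get_state(); p=s["tool_pos"]+[-.0005,.0005,0]; e=p[:2]-RK[:2]; c,n=np.cos(RK[2]),np.sin(RK[2]); R=axes(s)
    print("t",round(s["clock"],2),"rack x,y,Oz mm",np.round([1e3*(c*e[0]+n*e[1])+62,1e3*(-n*e[0]+c*e[1]),1e3*(p[2]-.1043)],2),"yaw err",round(float(np.arctan2(R[1,1],R[0,1])+np.pi/2-RK[2]),4),"tilt",R[:2,2].round(4),"F",s["force"].round(1),"M",s["wrist_torque"].round(2),"open",(s["opening"]*88).round(2))
E
python3 -c "from h import *; rel()"
```

```text
Traceback (most recent call last):
  File "h.py", line 46, in rel
    print("t",round(s["clock"],2),"rack x,y,Oz mm",np.round([1e3*(c*e[0]+n*e[1])+62,1e3*(-n*e[0]+c*e[1]),1e3*(p[2]-.1043)],2),"yaw err",round(float(np.arctan2(R[1,1],R[0,1])+np.pi/2-RK[2]),4),"tilt",R[:2,2].round(4),"F",s["force"].round(1),"M",s["wrist_torque"].round(2),"open",(s["opening"]*88).round(2))
                                                                                                                                                                                                                                                                                      ^^^^^^^^^^^^^^^^^^^^^^^
AttributeError: 'float' object has no attribute 'round'
```

```bash
sed -i 's/(s\["opening"\]\*88).round(2)/round(s["opening"]*88,2)/' h.py && python3 -c "from h import *; rel()"
```

```text
t 9.12 rack x,y,Oz mm [-36.37   0.76 100.04] yaw err -0.0006 tilt [ 0.002  -0.0003] F [ 0.5  0.5 -2.6] M [-0.06  0.16 -0.06] open 15.56
```

Call:
move_arm(
  moves=[1, 0.15, 0.02, 0.03, 0, 1, 0.2, 0, 0, 0, 1, 0.15, 0, 0, 0, 1, 0, 0, 0, 0, 1, 0, 0, 0, 0, 1, 0, 0, 0, 0, 1, 0, 0, 0, 0, 1, 0, 0, 0, 0, 1, 0, 0, 0, 0],
)

```text
clock: 9.87
tool_pos: [0.5864, -0.0617, 0.2019]
tool_rot: [-3.139, -0.136, 0.0]
force: [-0.3, 0.6, -2.5]
opening: 0.179
grip_force: 50.0
```

```bash
python3 -c "from h import *; rel()"
```

```text
t 9.87 rack x,y,Oz mm [-17.21   0.12  97.6 ] yaw err -0.0006 tilt [-0.0001  0.    ] F [-0.3  0.6 -2.5] M [ 0.04  0.17 -0.01] open 15.78
```

Call:
move_arm(
  moves=[1, 0, 0, -0.03, 0, 1, 0.05, 0, 0, 0, 1, 0.05, 0, 0, 0, 1, 0.05, 0, 0, 0, 1, 0.05, 0, 0, 0, 1, 0.05, 0, 0, 0, 1, 0, 0, 0, 0, 1, 0, 0, 0, 0, 1, 0, 0, 0, 0],
)

```text
clock: 10.62
tool_pos: [0.5965, -0.0608, 0.203]
tool_rot: [-3.139, -0.136, 0.0]
force: [-0.2, -0.7, -3.1]
opening: 0.178
grip_force: 50.0
```

```bash
python3 -c "from h import *; rel()"
```

```text
t 10.62 rack x,y,Oz mm [-7.08  0.12 98.7 ] yaw err -0.0006 tilt [-0.0003  0.    ] F [-0.2 -0.7 -3.1] M [ 0.    0.18 -0.  ] open 15.63
```

Call:
move_arm(
  moves=[1, 0.05, 0, 0, 0, 1, 0.05, 0, 0, 0, 1, 0.05, 0, 0, 0, 1, 0, 0, 0, 0, 1, 0, 0, 0, 0, 1, 0, 0, 0, 0],
)

```text
clock: 11.12
tool_pos: [0.6025, -0.0603, 0.2031]
tool_rot: [3.139, 0.136, -0.0]
force: [-1.3, 0.3, -2.2]
opening: 0.178
grip_force: 50.0
```

```bash
python3 -c "from h import *; rel()"
```

```text
t 11.12 rack x,y,Oz mm [-1.040e+00  7.000e-02  9.878e+01] yaw err -0.0006 tilt [-0.0001 -0.    ] F [-1.3  0.3 -2.2] M [0.01 0.2  0.06] open 15.66
```

Call:
move_arm(
  moves=[1, 0.03, 0, 0, 0, 1, 0.02, 0, 0, 0, 1, 0, 0, 0, 0, 1, 0, 0, 0, 0, 1, 0, 0, 0, 0],
)

```text
clock: 11.53
tool_pos: [0.6036, -0.0602, 0.2027]
tool_rot: [-3.139, -0.136, 0.003]
force: [-4.9, -0.4, -1.8]
opening: 0.178
grip_force: 50.0
```

```bash
python3 -c "from h import *; rel()"
```

```text
t 11.53 rack x,y,Oz mm [7.000e-02 1.100e-01 9.841e+01] yaw err -0.0007 tilt [-0.0021  0.    ] F [-4.9 -0.4 -1.8] M [-0.08  0.82 -0.04] open 15.63
```

Call:
move_arm(
  moves=[1, -0.03, 0, 0.02, 0, 1, 0, 0, 0.05, 0, 1, 0, 0, 0.05, 0, 1, 0, 0, 0.05, 0, 1, 0, 0, 0.05, 0, 1, 0, 0, 0, 0, 1, 0, 0, 0, 0],
)

```text
clock: 12.12
tool_pos: [0.6035, -0.0602, 0.1942]
tool_rot: [-3.139, -0.136, -0.0]
force: [-0.7, -0.4, -2.5]
opening: 0.178
grip_force: 50.0
```

```bash
python3 -c "from h import *; rel()"
```

```text
t 12.12 rack x,y,Oz mm [-6.000e-02  8.000e-02  8.989e+01] yaw err -0.0005 tilt [0.0003 0.    ] F [-0.7 -0.4 -2.5] M [-0.07  0.28 -0.02] open 15.68
```

Moving freely. I'll continue through the lock.

Call:
move_arm(
  moves=[1, -0.01, 0, 0.05, 0, 1, 0, 0, 0.05, 0, 1, 0, 0, 0.05, 0, 1, 0, 0, 0.05, 0, 1, 0, 0, 0.05, 0, 1, 0, 0, 0, 0, 1, 0, 0, 0, 0],
)

```text
clock: 12.7
tool_pos: [0.6026, -0.0604, 0.1846]
tool_rot: [3.138, 0.136, -0.001]
force: [-4.7, -0.3, 1.7]
opening: 0.179
grip_force: 50.0
```

```bash
python3 -c "from h import *; rel()"
```

```text
t 12.7 rack x,y,Oz mm [-9.700e-01 -2.000e-02  8.031e+01] yaw err -0.0006 tilt [-0.0004 -0.0002] F [-4.7 -0.3  1.7] M [-0.12  0.66  0.03] open 15.75
```

Call:
move_arm(
  moves=[1, 0, 0, 0.05, 0, 1, 0, 0, 0.05, 0, 1, 0, 0, 0.05, 0, 1, 0, 0, 0.05, 0, 1, 0, 0, 0, 0, 1, 0, 0, 0, 0],
)

```text
clock: 13.2
tool_pos: [0.6036, -0.0602, 0.1761]
tool_rot: [-3.139, -0.136, -0.002]
force: [-0.2, -0.5, -3.0]
opening: 0.178
grip_force: 50.0
```

```bash
python3 -c "from h import *; rel()"
```

```text
t 13.2 rack x,y,Oz mm [5.000e-02 1.300e-01 7.184e+01] yaw err -0.0006 tilt [0.0013 0.0001] F [-0.2 -0.5 -3. ] M [-0.08  0.29 -0.04] open 15.71
```

Call:
move_arm(
  moves=[1, -0.01, 0, 0.03, 0, 1, 0, 0, 0.03, 0, 1, 0, 0, 0, 0, 1, 0, 0, 0, 0, 1, 0, 0, 0, 0],
)

```text
clock: 13.62
tool_pos: [0.6031, -0.0603, 0.1747]
tool_rot: [3.139, 0.136, 0.003]
force: [-0.1, -0.4, 1.3]
opening: 0.171
grip_force: 50.0
```

```bash
python3 -c "from h import *; rel()"
```

```text
t 13.62 rack x,y,Oz mm [-3.900e-01  3.000e-02  7.038e+01] yaw err -0.0006 tilt [ 0.0017 -0.0001] F [-0.1 -0.4  1.3] M [ 0.15  0.27 -0.02] open 15.0
```

Call:
move_arm(
  moves=[1, 0, 0, 0.03, 0, 1, 0, 0, 0.02, 0, 1, 0, 0, 0, 0, 1, 0, 0, 0, 0, 1, 0, 0, 0, 0],
)

```text
clock: 14.03
tool_pos: [0.6031, -0.0603, 0.1745]
tool_rot: [3.138, 0.136, 0.003]
force: [-5.8, 0.8, 10.5]
opening: 0.178
grip_force: 50.0
```

```bash
python3 -c "
from h import *; rel()
from cell import imaging
import cv2
im=imaging.get_image('scene');im2=imaging.get_image('wrist');import numpy as np
r=lambda a,f:cv2.resize(a,None,fx=f,fy=f,interpolation=cv2.INTER_CUBIC)
a=r(im2[60:220],1.25); b=r(im[200:330,240:420],800/180*.6); cv2.imwrite('pics/s2.png',np.vstack([a,np.pad(b,((0,0),(0,800-b.shape[1]),(0,0)))])); print(a.shape,b.shape)"
```

```text
t 14.03 rack x,y,Oz mm [-4.800e-01 -1.000e-02  7.018e+01] yaw err -0.0006 tilt [ 0.0019 -0.0002] F [-5.8  0.8 10.5] M [0.2  0.86 0.02] open 15.69
(200, 800, 3) (347, 480, 3)
```

View pics/s2.png

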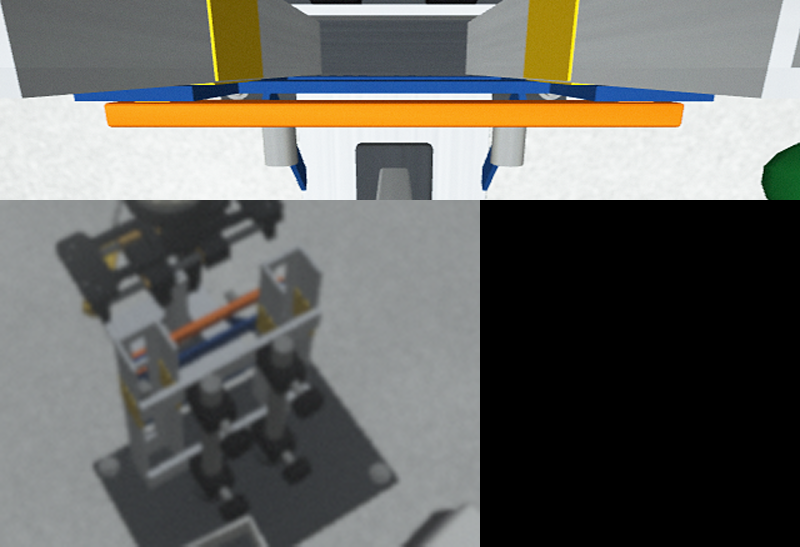

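The holder has stopped hard on its seat at about 13 N. The bar sits close against the frame, so the lock has sprung out. I'm releasing it.

Call:
move_arm(
  moves=[1, 0, 0, -0.03, 0, 1, 0, 0, 0, 0, -0.3, 0, 0, 0, 0, -0.3, 0, 0, 0, 0, -0.3, 0, 0, 0, 0, -0.3, 0, 0, 0, 0, -0.3, 0, 0, 0, 0, -0.3, 0, 0, 0, 0, -0.3, 0, 0, 0, 0],
)

```text
clock: 14.88
tool_pos: [0.6025, -0.0603, 0.1729]
tool_rot: [3.139, 0.136, -0.0]
force: [0.8, 0.3, 0.7]
opening: 0.648
grip_force: 0.0
```

```bash
python3 -c "from h import *; rel()"
```

```text
t 14.88 rack x,y,Oz mm [-1.08e+00  5.00e-02  6.86e+01] yaw err -0.0006 tilt [-0.0002 -0.    ] F [0.8 0.3 0.7] M [-0.01  0.15  0.05] open 57.03
```

Call:
move_arm(
  moves=[-0.3, 0, 0, -0.2, 0, -0.3, 0, 0, -0.5, 0, -0.3, 0, 0, -0.8, 0, -0.3, 0, 0, -0.8, 0, -0.3, 0, 0, -0.8, 0, -0.3, 0, 0, -0.6, 0, -0.3, 0, 0, -0.2, 0, -0.3, 0, 0, 0, 0, -0.3, 0, 0, 0, 0, -0.3, 0, 0, 0, 0],
)

```text
clock: 15.72
tool_pos: [0.6015, -0.0602, 0.3266]
tool_rot: [-3.138, -0.136, 0.006]
force: [0.1, -0.7, 0.0]
opening: 0.647
grip_force: 0.0
```

```bash
python3 -c "
from h import *; rel()
from cell import imaging
import cv2
cv2.imwrite('pics/w3.png',imaging.get_image('wrist'))"
```

```text
t 15.72 rack x,y,Oz mm [ -2.06   0.32 222.35] yaw err -0.0006 tilt [-0.0037  0.0005] F [ 0.1 -0.7  0. ] M [-0.01  0.14 -0.05] open 56.95
```

View pics/w3.png

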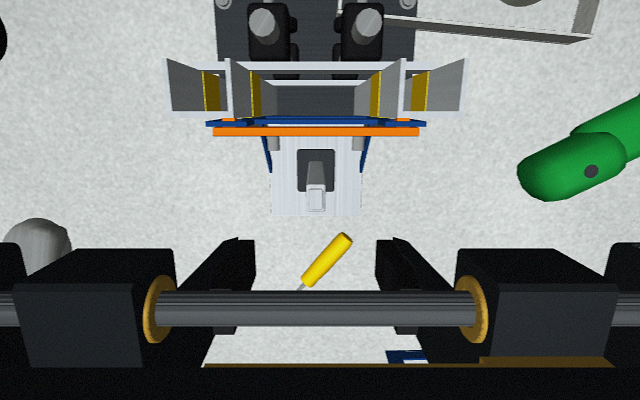

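The holder hangs upright with its frame against the uprights at v≈122 and its noses in the slots. The gripper is clear, so I'm handing in.

```bash
python3 -c "
from cell import bot
print(bot.finish_job())"
```

```text
the job is handed in; nothing more can be done
None
```

The larger blue holder is seated in the yellow-marked slots with its lock snapped out (judged from force readings and camera images), it has been released, and the job is handed in; no verdict came back.

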